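Fit the straight blade in the kitchen slicer

TASK

Fit the straight-edged blade insert, the one with a notch in its back edge, into the kitchen slicer: lay it flat on the slicer's bed with the notch around the locating pin, square to the slicer and with its cutting edge towards the ribbed steel infeed board, then let go. Set it down rather than dropping it, and leave the toothed insert where it lies.

Things in the scene. Friction and masses are not known exactly. Their poses are not given: they have to be found in the camera images.
- blade_fin (a point): Straight blade, loose, flat on the counter: steel plate 110 (x) x 90 (y) x 5 mm, black grip fin on top, 50 (x) x 14 (y) x 26 mm tall, pinched across its 14 mm. Point: fin's centre, 18 mm above the plate's underside, 13 above its top. x points to the cutting edge (56 mm ahead), z up. Back edge at x = -61 mm; its notch, 28 x 28 mm, spans x -61 to -33 and y -14 to 14. 0.15 to 0.31 kg.
- pin (a point): Slicer's upright locating pin, dark steel, 8 mm thick, 14 mm tall, on the flat grey bed of the fixed slicer. Point: pin's axis at bed level, 20 mm above the counter. x points from the loop handle to the ribbed infeed board, z up. Bed: x -30 to 120 mm, between side rails 3.5 mm high at y = -62 and 62. Blade fitted, pin mid-notch: its fin's centre is at x = 47, y = 0, z = 18 mm from here.
- comb_fin (a point): Toothed insert, a bystander, loose, flat on the counter: steel plate 110 x 76 x 5 mm with the same black fin, seven comb teeth on its front edge and no notch in its back edge. Point: centre of its fin, 18 mm above the counter; x points to the teeth.
There are look-alikes about, which are no part of the job. What is shaped like the part that bears blade_fin but purple or red is not meant.

How it is judged:
By the outcome, as a careful person would: the job done as asked, in the order asked, and still so for the second after the job is handed in, with the robot touching nothing.
It also fails if it takes over 35 s, if anything falls off the work surface, if the arm or the gripper's body presses on something with over 40 N, if the wrist force passes 120 N, or if a joint passes its speed limit or range.

ROBOT

A 6-joint arm with a two-finger parallel gripper is mounted at the origin on the work surface. World frame = base frame: x ahead of the robot, y to its left, z up, the work surface at z = 0. Lengths are in mm, angles in rad, forces in N, time in s.
With the tool pointing down it reaches from about 350 to 975 mm from the base axis. Payload 7.1 kg.
Tool frame: the origin (TCP) lies at the very end of the fingers, on their centre line; the grasp point (between the pads) lies 19 mm behind it (ctrl.tcp_to_grasp is the distance from the TCP to the grasp point, in mm); z points along the fingers, x is the direction in which the jaws open and shut, and the axes are right-handed (so a half turn about z gives the same grasp; the last joint's range is limited). The gripper opens to 88 mm and grips with 3 to 60 N. Pads are 20 mm wide; open, the fingers measure 115 mm over their backs; the gripper's body (75 mm by 178 mm) begins 61 mm behind the grasp point.
Start: joints at [-1.295, 0.423, 1.63, -0, 1.089, -0.019], TCP at [181.611, -598.015, 222.675] pointing down, gripper open.
Joint ranges: [-3, 3], [-0.9, 2.11], [0.09, 2.58], [-1.31, 4.45], [0.11, 2.69], [-2.54, 2.54]. Speed limits (rad/s): [2.39, 2.39, 3.01, 3.14, 3.14, 3.14].

INTERFACE

Orientations are given as a rotation vector (axis times angle).
In Python, from workcell import get_obs, viewer, ctrl, masks_of gives the robot as it stands. The module is installed in compiled form; this text tells all that it offers.
- The arm moves only by the shell command python3 -m inch 'ROWS'. ROWS is JSON, a list of rows, each an object of numbers: "tx", "ty", "tz": the shift along the tool's x, y, z in cm; "ax", "ay", "az": the turn, a rotation vector about the tool's x, y, z in degrees; "jaw": the opening, from 0 (shut) to 1 (fully open). In form: [{"tx": .., "ty": .., "tz": .., "ax": .., "ay": .., "az": .., "jaw": ..}, ...]. A call has 1 to 12 rows; each row shifts and turns the commanded pose from where the row before left it, along the tool's axes as they then stand; what a row does not reach is not made up. A row lasts 1/8 s, in which the tool goes at most 62.5 mm and 10.7 degrees, less where a joint would pass 70% of its speed; a pose out of reach is approached as far as the arm can. A call is refused whole if a number of a shift passes 6.25 or a number of a turn 10.7, either way. A call with a gripper value outside its range is refused whole. The fingers move at their own pace and stop on an object; the grip force is fixed at half the most. Time passes only in rows, so rows that do not move let the fingers close. It gives the time, the measured TCP pose, the force and the opening at its end, in the units of the state.
- get_obs(): the state, without advancing time (a new reading comes with each control period).
- viewer.get_image(name): name is "scene" or "top" or "wrist"; returns (picture, depth): 420x560x3 uint8, red, green, blue; 420x560 float32, mm along the optical axis (not along the pixel's ray), 0 where there is no reading.
- viewer.get_calibration(name): a dict with "fx", "fy", "cx", "cy" (pixels), "distortion" ([k1, k2, p1, p2, k3] as OpenCV has them; the pictures are not rectified), "rvec" (rotation vector, rad) and "tvec" (3), from world to camera coordinates, as OpenCV has them. Camera axes: x right, y down, z forward; pixel columns grow to the right and rows downward; lengths in mm; the calibration is good to about 2 mm. A picture is of the moment at which its call begins: read the wrist's pose just before it. get_calibration takes no time and is no camera call; for the wrist camera it gives the pose at the moment of the call.
- ctrl.close_job(): hands the job in, once; it reports no verdict.
Trained networks look in the newest picture that a camera, given by its name, has taken for a name from the list of things; names that differ only in an ending like _2 or _b are one class to them, and where a whole thing is asked for, a point or a joint stands for the part that bears it (a point fixed in the world has none). Each returns a list of dicts, best first, with "score" (0 to 1); they miss things now and then, are a little off and sometimes report something else, mostly with a low value. They report only what shows in the picture. A call takes as long as a camera call. They do not tell look-alikes from the thing itself.
- masks_of(camera, thing): "pixels" (420x560 bool, what is visible of it) and "location" ([column, row] in pixels, amid what is visible of it).
The state is a dict: "t": time; "qpos": joint angles; "qvel": joint speeds; "joint_torque": joint torques, N m; "ee_pos": TCP position; "orientation": TCP orientation; "ft_force": force on the tool from outside, world axes, zero at the start; "moment": the same for the moment, N m; "width": finger opening in mm.
Only numpy, scipy, OpenCV 4.12 (cv2) and the standard library are available. Lean on these libraries where they do the work, as an engineer would, in place of code of your own. Each camera call takes 0.05 s, during which the arm holds its last target. There are 200 camera calls.

## Working session

There is one attempt and no reset: what is moved stays moved. The work goes in short steps, Python scripts to look and compute and a shell command to move; the robot and the scene stay as the last step left them, time stands still between calls to the robot, and variables do not carry over. Pictures are saved under pics/ and viewed, about 8 in all and at most 12, crops included, and the job is handed in when it is done.

```bash
mkdir -p pics; cat > h.py <<'E'
import numpy as np, cv2
from workcell import get_obs, viewer, ctrl, masks_of
from scipy.spatial.transform import Rotation as R
def cam(n):
    c=viewer.get_calibration(n);K=np.array([[c['fx'],0,c['cx']],[0,c['fy'],c['cy']],[0,0,1.]])
    return K,np.array(c['distortion']),R.from_rotvec(np.ravel(c['rvec'])).as_matrix(),np.ravel(c['tvec'])
def onz(C,px,z):
    K,D,Rm,t=C
    u=cv2.undistortPoints(np.array(px,float).reshape(-1,1,2),K,D).reshape(-1,2)
    d=np.c_[u,np.ones(len(u))]@Rm; o=-Rm.T@t
    return o+d*((np.reshape(z,-1)-o[2])/d[:,2])[:,None]
def cloud(C,dep):
    K,D,Rm,t=C;h,w=dep.shape
    g=np.stack(np.meshgrid(np.arange(w),np.arange(h)),-1).reshape(-1,1,2).astype(float)
    u=cv2.undistortPoints(g,K,D).reshape(-1,2)
    P=np.c_[u,np.ones(len(u))]*dep.reshape(-1,1)
    return ((P-t)@Rm).reshape(h,w,3)
def proj(C,P):
    return cv2.projectPoints(np.array(P,float).reshape(-1,1,3),cv2.Rodrigues(C[2])[0],C[3],C[0],C[1])[0].reshape(-1,2)
def save(n,im): cv2.imwrite('pics/'+n,im[:,:,::-1])
E
python3 - <<'E'
from h import *
for n in ('top','scene'):
    im,d=viewer.get_image(n);C=cam(n);save(n+'1.png',im);np.savez(n+'1.npz',im=im,d=d)
    P=cloud(C,d)
    for th in ('blade_fin','comb_fin','pin'):
        for m in masks_of(n,th):
            p=P[m['pixels']&(d>0)]
            print(n,th,round(m['score'],2),np.round(m['location']),np.round(np.median(p,0)) if len(p) else None,m['pixels'].sum())
print(get_obs())
E
```

```text
top blade_fin 0.87 [258. 138.] [694. -77.   4.] 1237
top blade_fin 0.8 [318. 292.] [ 263. -241.    4.] 1361
top blade_fin 0.71 [218. 193.] [530.  37.   4.] 1226
top blade_fin 0.65 [439. 238.] [ 418. -575.    5.] 1296
top blade_fin 0.6 [325. 161.] [ 641. -256.    4.] 1233
top comb_fin 0.78 [281. 227.] [ 443. -147.    4.] 1162
top pin 0.89 [150. 157.] [630. 232.  20.] 6372
scene blade_fin 0.95 [235. 265.] [ 647. -252.    5.] 1564
scene blade_fin 0.95 [305. 292.] [699. -73.   5.] 1688
scene blade_fin 0.94 [256. 146.] [ 271. -237.    5.] 972
scene blade_fin 0.9 [128. 177.] [ 425. -571.    5.] 1062
scene blade_fin 0.58 [354. 233.] [537.  39.   5.] 1364
scene comb_fin 0.58 [286. 201.] [ 450. -143.    5.] 1039
scene pin 0.58 [436. 282.] [651. 235.  20.] 8455
{'t': 0.4, 'qpos': array([-1.29495565e+00,  4.23229372e-01,  1.62998441e+00, -9.62166505e-06,
        1.08860663e+00, -1.90243447e-02]), 'qvel': array([-0.00132258, -0.00176911, -0.0023264 ,  0.00092731,  0.00095679,
        0.00068803]), 'joint_torque': array([ 9.18901605e-04, -5.44017220e+01, -2.73660243e+01,  6.44051540e-02,
        1.88209384e-02, -4.77042022e-05]), 'ee_pos': array([ 181.61719736, -597.9457929 ,  222.5610018 ]), 'orientation': array([-2.52356750e+00,  1.87093020e+00,  2.91452018e-04]), 'ft_force': array([ 0.23536952, -0.65676725,  0.46491599]), 'moment': array([0.07336666, 0.02746643, 0.06951204]), 'width': 87.97266083185961}
```

View pics/top1.png

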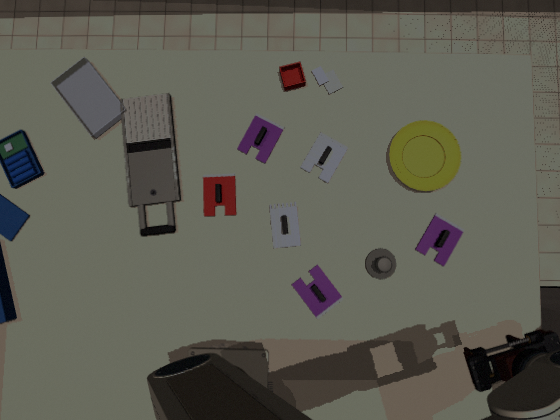

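View pics/scene1.png

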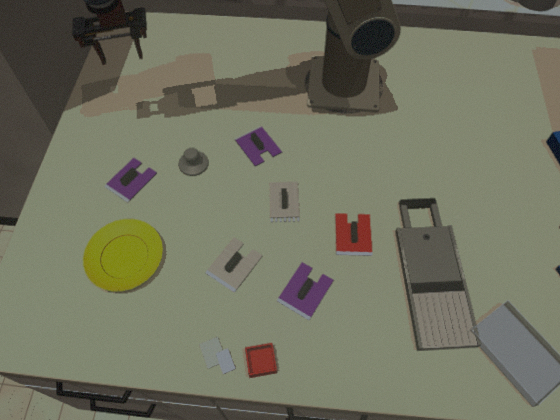

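The steel notched blade is at top (325,161) and scene (235,265), with purple and red look-alikes around it. The comb insert is at top (285,226). The slicer is on the left, with its pin near top (153,191), its handle towards the robot and the ribbed board away from it.

```bash
python3 - <<'E'
from h import *
tiles=[]
for n,bl,pn in (('top',(325,158),(153,185)),('scene',(235,264),(428,245))):
    z=np.load(n+'1.npz');im,d=z['im'],z['d'];C=cam(n);P=cloud(C,d)
    for (u,v) in (bl,pn):
        tiles.append(cv2.resize(im[v-35:v+35,u-35:u+35],(400,300) if 0 else (300,300),interpolation=cv2.INTER_CUBIC))
    u,v=bl;s=np.s_[v-28:v+28,u-28:u+28]
    g=im[s].max(2);q=P[s]
    f=(q[...,2]>18)&(g<90)
    p=q[f][:,:2];c=p.mean(0);w,V=np.linalg.eigh(np.cov(p.T))
    print(n,'fin',f.sum(),c,np.median(q[f][:,2]),'yaw',np.degrees(np.arctan2(V[1,1],V[0,1])),np.sqrt(12*w))
    b=(q[...,2]<15)&(g>0)&(q[...,2]>2.5)
    print('plate mean',q[b].mean(0),b.sum())
    u,v=pn;s=np.s_[v-25:v+25,u-25:u+25];q=P[s]
    f=(q[...,2]>27)&(q[...,2]<40)&(im[s].max(2)<80);print('pin',f.sum(),q[f].mean(0) if f.any() else 0)
cv2.imwrite('pics/t.png',np.vstack([np.hstack(tiles[:2]),np.hstack(tiles[2:])])[:,:,::-1])
E
```

```text
top fin 98 [ 638.08921645 -253.68378555] 29.707988167220478 yaw 158.79608618334873 [ 16.21358037 103.56020039]
plate mean [ 640.3678669  -256.81618233    4.8698605 ] 986
pin 12 [532.6513364  219.84765052  30.35510062]
scene fin 135 [ 647.70139923 -251.0479222 ] 29.550673083122003 yaw -163.46328603481854 [ 38.20177899 156.84473126]
plate mean [ 641.82095659 -251.77570173    5.27681617] 1247
pin 11 [530.98377596 226.20765677  31.62491395]
```

View pics/t.png

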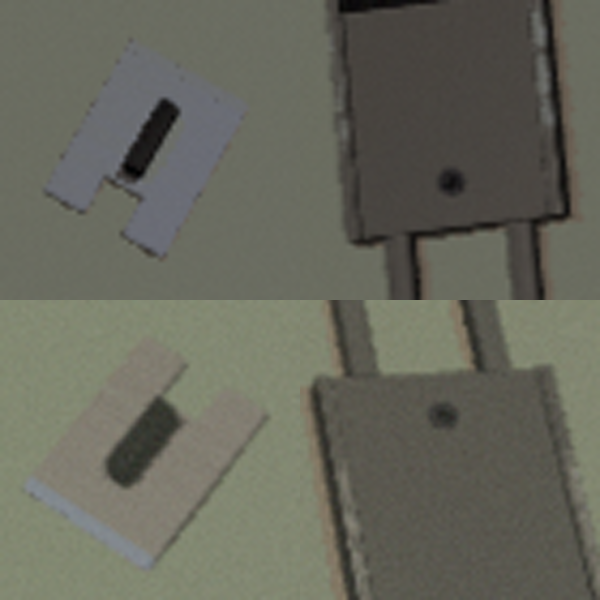

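```bash
cat >> h.py <<'E'
def plan(p,yaw=None):
    "world target TCP and wanted yaw (deg) of tool x -> shift in tool axes (cm), turn about tool z (deg)"
    o=get_obs();M=R.from_rotvec(o['orientation']).as_matrix()
    y0=np.degrees(np.arctan2(M[1,0],M[0,0]))
    print('t',round(o['t'],2),'tcp',np.round(o['ee_pos'],1),'yaw',round(y0,2),'zaxis',np.round(M[:,2],4),'F',np.round(o['ft_force'],1),'w',round(o['width'],1))
    print('shift cm',np.round(M.T@(np.array(p)-o['ee_pos'])/10,3), 'az',None if yaw is None else round(-((yaw-y0+180)%360-180),2))
E
python3 - <<'E'
from h import *
plan([640,-253,223],-121)
C=cam('wrist');o=get_obs();M=R.from_rotvec(o['orientation']).as_matrix()
print('cam in tool',M.T@(-C[2].T@C[3]-o['ee_pos']),'axes',np.round(M.T@C[2].T,2),C[0])
E
```

```text
t 0.4 tcp [ 181.6 -597.9  222.6] yaw -73.11 zaxis [-1.e-04  2.e-04 -1.e+00] F [ 0.2 -0.7  0.5] w 88.0
shift cm [-1.9685e+01 -5.3885e+01 -4.0000e-02] az 47.89
cam in tool [  -0.59111587  -82.4749183  -162.3489192 ] axes [[ 1.   -0.    0.  ]
 [ 0.    0.95  0.3 ]
 [-0.   -0.3   0.95]] [[337.43374828   0.         276.66191453]
 [  0.         337.43374828 209.11507295]
 [  0.           0.           1.        ]]
```

```bash
python3 -m inch '[{"tx":-1.97,"ty":-5.39},{"tx":-1.97,"ty":-5.39},{"tx":-1.97,"ty":-5.39},{"tx":-1.97,"ty":-5.39},{"tx":-1.97,"ty":-5.39},{"tx":-1.97,"ty":-5.39},{"tx":-1.97,"ty":-5.39},{"tx":-1.97,"ty":-5.39},{"tx":-1.97,"ty":-5.39},{"tx":-1.97,"ty":-5.39},{"az":9.6},{"az":9.6}]'
python3 -m inch '[{"az":9.6},{"az":9.6},{"az":9.6},{}]'
python3 - <<'E'
from h import *
plan([640,-253,223],-121)
im,d=viewer.get_image('wrist');C=cam('wrist');np.savez('w1.npz',im=im,d=d,**{f'c{i}':c for i,c in enumerate(C)});save('w1.png',im)
E
```

```text
t 0.4 tcp [ 181.6 -597.9  222.6] yaw -73.11 zaxis [-1.e-04  2.e-04 -1.e+00] F [ 0.2 -0.7  0.5] w 88.0
shift cm [-1.9685e+01 -5.3885e+01 -4.0000e-02] az 47.89$[0]: bad value
$[0]: bad value
```

View pics/w1.png

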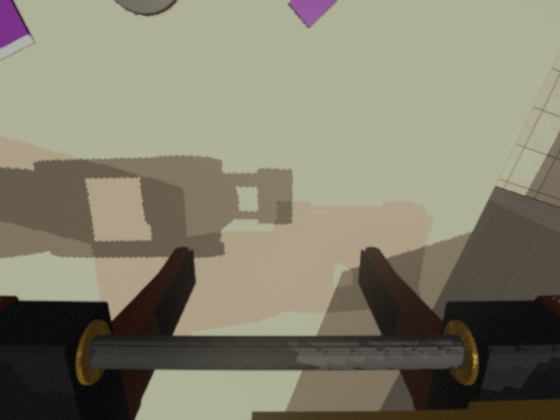

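Both moves were refused, probably because each row must carry every key. The picture only shows the start place: bare counter and the fingers. I'll write the rows in full.

```bash
python3 -m inch '[{"tx":-1.97,"ty":-5.39,"tz":0,"ax":0,"ay":0,"az":0,"jaw":1},{"tx":-1.97,"ty":-5.39,"tz":0,"ax":0,"ay":0,"az":0,"jaw":1},{"tx":-1.97,"ty":-5.39,"tz":0,"ax":0,"ay":0,"az":0,"jaw":1},{"tx":-1.97,"ty":-5.39,"tz":0,"ax":0,"ay":0,"az":0,"jaw":1},{"tx":-1.97,"ty":-5.39,"tz":0,"ax":0,"ay":0,"az":0,"jaw":1},{"tx":-1.97,"ty":-5.39,"tz":0,"ax":0,"ay":0,"az":0,"jaw":1},{"tx":-1.97,"ty":-5.39,"tz":0,"ax":0,"ay":0,"az":0,"jaw":1},{"tx":-1.97,"ty":-5.39,"tz":0,"ax":0,"ay":0,"az":0,"jaw":1},{"tx":-1.97,"ty":-5.39,"tz":0,"ax":0,"ay":0,"az":0,"jaw":1},{"tx":-1.97,"ty":-5.39,"tz":0,"ax":0,"ay":0,"az":0,"jaw":1},{"tx":0,"ty":0,"tz":0,"ax":0,"ay":0,"az":9.6,"jaw":1},{"tx":0,"ty":0,"tz":0,"ax":0,"ay":0,"az":9.6,"jaw":1}]' && 
python3 -m inch '[{"tx":0,"ty":0,"tz":0,"ax":0,"ay":0,"az":9.6,"jaw":1},{"tx":0,"ty":0,"tz":0,"ax":0,"ay":0,"az":9.6,"jaw":1},{"tx":0,"ty":0,"tz":0,"ax":0,"ay":0,"az":9.6,"jaw":1},{"tx":0,"ty":0,"tz":0,"ax":0,"ay":0,"az":0,"jaw":1}]' &&
python3 - <<'E'
from h import *
plan([640,-253,223],-121)
im,d=viewer.get_image('wrist');C=cam('wrist');np.savez('w2.npz',im=im,d=d,**{f'c{i}':c for i,c in enumerate(C)});save('w2.png',im)
E
```

```text
t: 1.95
ee_pos: [640.7, -251.9, 222.3]
orientation: [2.172, -2.27, -0.0]
ft_force: [0.3, 0.7, -0.1]
width: 87.9
t: 2.45
ee_pos: [640.1, -252.9, 222.6]
orientation: [1.546, -2.735, -0.0]
ft_force: [0.7, 0.0, -0.0]
width: 87.8
t 2.45 tcp [ 640.1 -252.9  222.6] yaw -121.02 zaxis [-1.e-04  0.e+00 -1.e+00] F [ 0.7  0.  -0. ] w 87.8
shift cm [ 0.014  0.003 -0.035] az -0.02
```

View pics/w2.png

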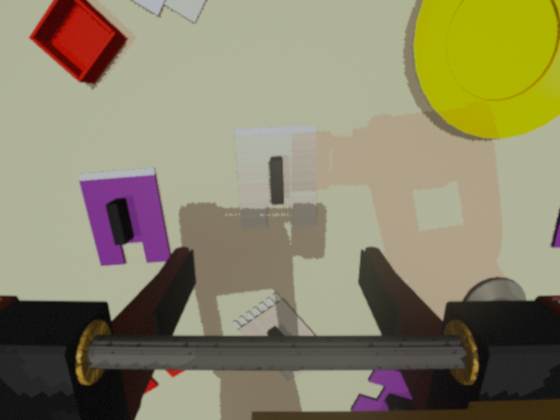

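The steel blade lies at (277,180) with its notch at (278,217), nearer the gripper. Its cutting edge is at the top of the picture, row 127, and the comb insert is below it at (275,325).

```bash
python3 - <<'E'
from h import *
z=np.load('w2.npz');im,d=z['im'],z['d'];C=tuple(z[f'c{i}'] for i in range(4));P=cloud(C,d)
s=np.s_[140:215,255:300];q=P[s];g=im[s].max(2)
dark=(g<75)
print('dark z pct',np.percentile(q[dark][:,2],[5,25,50,75,95]))
f=dark&(q[...,2]>28.5)
p=q[f];rc=cv2.minAreaRect(p[:,:2].astype(np.float32));print('top face rect',rc,np.median(p[:,2]),f.sum())
m=masks_of('wrist','blade_fin')
for x in m:
    u,v=x['location']
    if abs(u-277)<25 and abs(v-180)<40:
        mm=x['pixels']&(P[...,2]<9)
        uv=np.argwhere(x['pixels'])[:,::-1]
        hull=cv2.convexHull(onz(C,uv,3)[:,:2].astype(np.float32));print('plate',x['score'],cv2.minAreaRect(hull))
E
```

```text
dark z pct [29.7438777  30.76343616 31.43065043 31.88252605 32.5694986 ]
top face rect ((667.0023193359375, -266.9197692871094), (11.35660457611084, 103.5106430053711), 61.60942840576172) 31.460523898947756 394
plate 0.77 ((638.95947265625, -251.4000244140625), (92.16943359375, 120.79679107666016), 61.26216506958008)
```

```bash
python3 - <<'E'
from h import *
z=np.load('w2.npz');im,d=z['im'],z['d'];C=tuple(z[f'c{i}'] for i in range(4));P=cloud(C,d)
g=im.max(2)
m=np.zeros(g.shape,np.uint8);s=np.s_[140:215,255:300];m[s]=(g[s]<75)
n,l,st,c=cv2.connectedComponentsWithStats(m);k=1+np.argmax(st[1:,4]);print(st[k],c[k])
q=P[(l==k)];q=q[(q[:,2]>28.5)&(q[:,2]<34)]
cn=onz(C,np.argwhere(l==k)[:,::-1],31)
for p in (q,cn):
    w,V=np.linalg.eigh(np.cov(p[:,:2].T));print(p.mean(0),np.degrees(np.arctan2(V[1,1],V[0,1])),np.sqrt(12*w),cv2.minAreaRect(p[:,:2].astype(np.float32)))
v,u=np.nonzero(l==k)
for r in range(st[k][1],st[k][1]+st[k][3],4): print(r,u[v==r].min(),u[v==r].max(),end='; ')
E
```

```text
[271 158  12  45 408] [276.26715686 182.47794118]
[ 640.33164964 -252.35567714   31.38945439] 152.77580444807555 [11.42061569 44.91170715] ((642.3583374023438, -253.60008239746094), (11.35660457611084, 47.484169006347656), 61.60942840576172)
[ 641.16207834 -252.80089826   31.        ] 152.5441628193773 [11.36727033 47.52623306] ((643.1618041992188, -254.06614685058594), (11.360419273376465, 48.533206939697266), 61.47568893432617)
158 272 280; 162 271 277; 166 271 280; 170 272 281; 174 271 281; 178 272 281; 182 272 281; 186 272 281; 190 272 282; 194 272 282; 198 272 282; 202 273 282;
```

```bash
python3 -m inch '[{"tx":0,"ty":0,"tz":3,"ax":0,"ay":0,"az":-2.6,"jaw":0.5},{"tx":-0.06,"ty":-0.13,"tz":5.5,"ax":0,"ay":0,"az":0,"jaw":0.5},{"tx":0,"ty":0,"tz":5.5,"ax":0,"ay":0,"az":0,"jaw":0.5},{"tx":0,"ty":0,"tz":4,"ax":0,"ay":0,"az":0,"jaw":0.5},{"tx":0,"ty":0,"tz":2.5,"ax":0,"ay":0,"az":0,"jaw":0.5},{"tx":0,"ty":0,"tz":0.9,"ax":0,"ay":0,"az":0,"jaw":0.5},{"tx":0,"ty":0,"tz":0,"ax":0,"ay":0,"az":0,"jaw":0.5}]'
python3 - <<'E'
from h import *
plan([641.5,-253,8],-118.4)
E
```

```text
t: 3.42
ee_pos: [641.6, -253.0, 8.6]
orientation: [1.607, -2.699, -0.0]
ft_force: [-0.2, -0.5, -0.1]
width: 43.8
t 3.42 tcp [ 641.6 -253.     8.6] yaw -118.45 zaxis [-2.e-04  1.e-04 -1.e+00] F [-0.2 -0.5 -0.1] w 43.8
shift cm [0.005 0.01  0.064] az -0.05
```

```bash
python3 -m inch '[{"tx":0,"ty":0,"tz":0,"ax":0,"ay":0,"az":0,"jaw":0},{"tx":0,"ty":0,"tz":0,"ax":0,"ay":0,"az":0,"jaw":0},{"tx":0,"ty":0,"tz":0,"ax":0,"ay":0,"az":0,"jaw":0},{"tx":0,"ty":0,"tz":0,"ax":0,"ay":0,"az":0,"jaw":0},{"tx":0,"ty":0,"tz":-0.5,"ax":0,"ay":0,"az":0,"jaw":0},{"tx":0,"ty":0,"tz":-3,"ax":0,"ay":0,"az":0,"jaw":0},{"tx":0,"ty":0,"tz":-4,"ax":0,"ay":0,"az":0,"jaw":0},{"tx":0,"ty":0,"tz":-5,"ax":0,"ay":0,"az":0,"jaw":0},{"tx":0,"ty":0,"tz":-3,"ax":0,"ay":0,"az":0,"jaw":0},{"tx":0,"ty":0,"tz":0,"ax":0,"ay":0,"az":0,"jaw":0}]'
python3 - <<'E'
from h import *
z=np.load('top1.npz');im,d=z['im'],z['d'];C=cam('top');P=cloud(C,d)
# pin from top camera: dark blob near (153,191), project blob at z=34 top
g=im.max(2).astype(int);s=g[183:200,145:162];print(s[2:15,2:15])
# slicer yaw: points raised 15..60 in its mask
plan([579,224,165],-86)
E
```

```text
t: 4.68
ee_pos: [643.0, -253.6, 166.3]
orientation: [-1.605, 2.697, -0.006]
ft_force: [-0.0, 0.7, -1.6]
width: 14.0
[[73 72 73 72 74 72 73 72 73 72 72 73 72]
 [73 74 72 72 73 72 74 74 72 74 74 73 74]
 [72 72 73 72 71 74 72 72 74 73 74 74 71]
 [74 72 73 72 72 69 71 71 73 73 74 73 74]
 [72 72 72 72 61 55 52 58 70 73 74 73 73]
 [72 71 72 64 45 34 37 40 52 67 72 73 73]
 [73 72 69 52 37 34 21 26 40 62 71 73 74]
 [73 72 68 49 35 28 16 25 35 53 69 73 73]
 [72 72 69 51 28 18 18 31 32 61 74 75 74]
 [72 74 73 61 47 38 34 45 45 63 73 71 72]
 [73 73 71 73 67 59 49 55 68 73 73 74 74]
 [72 73 71 73 73 75 74 74 73 73 73 74 73]
 [72 74 71 73 72 73 74 73 73 73 72 74 73]]
t 4.67 tcp [ 643.  -253.6  166.3] yaw -118.51 zaxis [ 0.0046 -0.0019 -1.    ] F [-0.   0.7 -1.6] w 14.0
shift cm [-3.8914e+01  2.8414e+01  1.3000e-02] az -32.51
```

```bash
python3 -m inch '[{"tx":-1.5,"ty":2,"tz":-0.34,"ax":0,"ay":0,"az":0,"jaw":0},{"tx":-3.1,"ty":4.2,"tz":-0.34,"ax":0,"ay":0,"az":0,"jaw":0},{"tx":-3.1,"ty":4.2,"tz":-0.34,"ax":0,"ay":0,"az":0,"jaw":0},{"tx":-3.1,"ty":4.2,"tz":-0.34,"ax":0,"ay":0,"az":0,"jaw":0},{"tx":-3.1,"ty":4.2,"tz":-0.34,"ax":0,"ay":0,"az":0,"jaw":0},{"tx":-3.1,"ty":4.2,"tz":-0.34,"ax":0,"ay":0,"az":0,"jaw":0},{"tx":-3.1,"ty":4.2,"tz":-0.34,"ax":0,"ay":0,"az":0,"jaw":0},{"tx":-3.1,"ty":4.2,"tz":-0.34,"ax":0,"ay":0,"az":0,"jaw":0},{"tx":-3.1,"ty":4.2,"tz":-0.34,"ax":0,"ay":0,"az":0,"jaw":0},{"tx":-3.1,"ty":4.2,"tz":-0.34,"ax":0,"ay":0,"az":0,"jaw":0},{"tx":-1.5,"ty":2,"tz":-0.3,"ax":0,"ay":0,"az":0,"jaw":0}]' && 
python3 -m inch '[{"tx":0,"ty":0,"tz":0,"ax":0,"ay":0,"az":-7,"jaw":0},{"tx":0,"ty":0,"tz":0,"ax":0,"ay":0,"az":-9,"jaw":0},{"tx":0,"ty":0,"tz":0,"ax":0,"ay":0,"az":-9,"jaw":0},{"tx":0,"ty":0,"tz":0,"ax":0,"ay":0,"az":-7.5,"jaw":0},{"tx":0,"ty":0,"tz":0,"ax":0,"ay":0,"az":0,"jaw":0},{"tx":0,"ty":0,"tz":0,"ax":0,"ay":0,"az":0,"jaw":0}]' &&
python3 - <<'E'
from h import *
plan([425,214,200],-86)
im,d=viewer.get_image('wrist');C=cam('wrist');np.savez('w3.npz',im=im,d=d,**{f'c{i}':c for i,c in enumerate(C)});save('w3.png',im)
E
```

```text
t: 6.05
ee_pos: [419.3, 219.4, 199.0]
orientation: [1.607, -2.695, -0.001]
ft_force: [-0.9, 0.4, -2.5]
width: 13.8
t: 6.8
ee_pos: [421.2, 217.8, 199.8]
orientation: [2.294, -2.145, -0.001]
ft_force: [-0.7, 0.2, -3.1]
width: 13.9
t 6.8 tcp [421.2 217.8 199.8] yaw -86.16 zaxis [-1.6e-03 -7.0e-04 -1.0e+00] F [-0.7  0.2 -3.1] w 13.9
shift cm [ 0.402 -0.359 -0.023] az -0.16
```

View pics/w3.png

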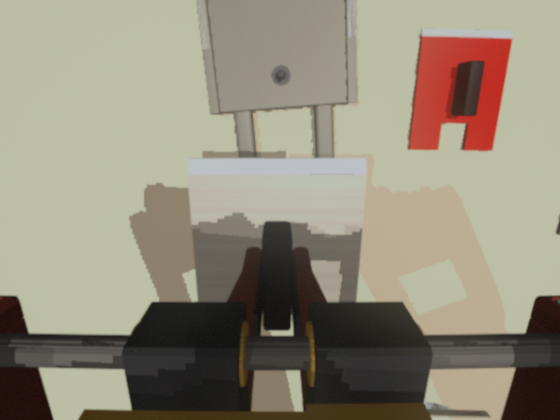

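The pin is at (281,75) on the bed. The bed's rear edge runs (212,112)–(356,100) and the rails go up the picture from there. The held blade's cutting edge is along row 158, columns 190–365.

```bash
python3 - <<'E'
from h import *
z=np.load('w3.npz');im,d=z['im'],z['d'];C=tuple(z[f'c{i}'] for i in range(4));P=cloud(C,d)
def fit(p): # line fit -> yaw, point
    a=cv2.fitLine(p.astype(np.float32),cv2.DIST_HUBER,0,.01,.01).ravel();return np.degrees(np.arctan2(a[1],a[0])),a[2:]
# pin: raised points
s=np.s_[60:92,262:300];q=P[s];g=im[s].max(2)
bd=np.median(P[20:60,230:260].reshape(-1,3)[:,2]);print('bed z',bd)
t=q[q[...,2]>bd+9];print('pin top',t.mean(0),len(t))
v,u=np.nonzero(g<70);print('dark centre px',u.mean()+262,v.mean()+60,len(u))
print('pin px->',onz(C,[[u.mean()+262,v.mean()+60]],20+7))
# slicer body: z>10 region rows 0..112 cols 190..370 -> outer left/right and rear edges
m=(P[...,2]>12)&(P[...,2]<60)
L=[];Rr=[]
for r in range(4,92):
    c=np.nonzero(m[r,180:385])[0]+180
    L.append(P[r,c.min()]);Rr.append(P[r,c.max()])
L,Rr=np.array(L),np.array(Rr)
fl,fr=fit(L[:,:2]),fit(Rr[:,:2]);print('left',fl,L[:,2].mean(),'right',fr,Rr[:,2].mean())
B=[]
for c in range(222,350):
    k=np.nonzero(m[85:120,c])[0]
    if 245-12<c<262 or 310<c<338: continue
    B.append(P[85+k.max(),c])
B=np.array(B);print('rear',fit(B[:,:2]),B[:,2].mean())
# held plate
pl=(P[...,2]>170)&(P[...,2]<205)&(np.arange(420)[:,None]<225)
F=[];
for c in range(200,356):
    k=np.nonzero(pl[130:200,c])[0]
    if len(k):F.append(P[130+k.min(),c])
F=np.array(F);print('front',fit(F[:,:2]),F.mean(0))
PL=[];PR=[]
for r in range(165,240):
    k=np.nonzero((P[r,170:390,2]>170)&(P[r,170:390,2]<205))[0]+170
    PL.append(P[r,k.min()]);PR.append(P[r,k.max()])
PL,PR=np.array(PL),np.array(PR);print('PL',fit(PL[:,:2]),PL.mean(0),'PR',fit(PR[:,:2]),PR.mean(0))
Q=P[165:215,200:250].reshape(-1,3);A=np.c_[Q[:,:2],np.ones(len(Q))];print('plane',np.linalg.lstsq(A,Q[:,2],rcond=None)[0],np.median(Q[:,2]))
E
```

```text
bed z 20.64134200284836
pin top [526.25308726 222.17619541  74.9263269 ] 71
dark centre px nan nan 0
pin px-> [[nan nan nan]]
left (np.float32(8.897744), array([548.0208, 295.3443], dtype=float32)) 24.04619199805767 right (np.float32(8.467921), array([552.12506, 153.95532], dtype=float32)) 24.111835386278656
rear (np.float32(-81.720985), array([499.18555, 225.56044], dtype=float32)) 19.808844702888454
front (np.float32(-86.36732), array([477.84454, 211.34149], dtype=float32)) [477.17653792 221.59148629 191.91162314]
PL (np.float32(4.093644), array([454.03873, 265.58405], dtype=float32)) [451.94161734 265.40836089 195.88519254] PR (np.float32(3.7582712), array([457.95422, 175.891  ], dtype=float32)) [457.95422692 175.89100537 195.81256418]
plane [ 0.35798354 -0.21819977 85.61628977] 195.7694471020928<stdin>:9: RuntimeWarning: Mean of empty slice.
  ret = ret.dtype.type(ret / rcount)
<stdin>:10: RuntimeWarning: Mean of empty slice.
```

```bash
python3 - <<'E'
from h import *
z=np.load('w3.npz');im,d=z['im'],z['d'];C=tuple(z[f'c{i}'] for i in range(4));P=cloud(C,d)
for r in range(158,240,8): print(r,np.round(np.median(P[r,200:225],0),1),np.round(np.median(P[r,325:350],0),1))
print(im[64:88:2,268:296:2].max(2));print(np.round(P[64:88:2,268:296:2,2]).astype(int))
E
```

```text
158 [475.1 254.2 192.9] [479.2 191.5 191.5]
166 [471.3 254.2 194. ] [475.6 192.2 194. ]
174 [467.5 254.1 195.9] [471.8 191.5 195.7]
182 [463.4 254.  195.6] [467.7 190.9 196. ]
190 [459.3 253.5 196.2] [463.7 190.4 196.2]
198 [455.1 254.1 195.9] [459.4 189.8 195.8]
206 [450.8 253.8 195.9] [455.2 189.5 195.9]
214 [446.6 253.6 196. ] [450.8 189.3 196.1]
222 [442.1 253.5 195.8] [446.3 188.2 196. ]
230 [437.7 253.5 196.1] [442.  187.8 196.1]
238 [432.9 253.5 195.8] [437.4 187.2 195.9]
[[152 151 151 152 151 149 141 146 150 151 153 152 153 153]
 [152 152 151 149 137 121 115 118 125 137 152 152 153 153]
 [151 152 150 129 114 113 111 112 114 114 139 153 154 154]
 [151 152 140 113 110 105  94  96 108 113 122 150 154 154]
 [151 150 125 110 104  88  94  97  94 106 113 142 154 154]
 [152 147 115 107  78  88  99  99  86 100 112 136 153 154]
 [152 147 116 106  76  76  89  89  83 103 111 136 152 155]
 [152 151 128 107  82  72  72  73  93 104 109 144 154 155]
 [152 153 143 112 102  80  81 101 106 108 119 151 154 154]
 [152 152 150 130 108 105 106 113 113 118 141 154 154 155]
 [153 153 153 151 140 126 117 120 130 144 153 155 155 156]
 [153 153 153 153 154 149 146 150 153 154 155 154 155 155]]
[[21 22 23 20 20 20 21 20 20 20 22 21 23 21]
 [20 21 21 21 22 21 21 22 22 21 21 21 22 20]
 [21 22 20 21 22 21 21 22 20 22 21 21 21 20]
 [20 21 21 21 21 31 34 33 21 23 21 21 21 21]
 [20 20 22 20 21 34 34 34 33 20 22 21 22 19]
 [22 21 22 22 23 33 35 35 33 21 20 21 20 21]
 [20 20 21 22 22 33 34 33 34 20 21 21 21 20]
 [21 21 22 22 22 23 32 33 20 22 21 19 20 19]
 [19 19 19 21 20 21 21 22 21 20 22 20 20 22]
 [21 20 21 21 22 21 20 20 21 21 19 20 20 22]
 [21 21 20 20 21 21 20 20 21 21 21 21 21 21]
 [20 21 19 21 20 21 22 20 21 21 21 21 21 21]]
```

```bash
python3 - <<'E'
from h import *
z=np.load('w3.npz');im,d=z['im'],z['d'];C=tuple(z[f'c{i}'] for i in range(4));P=cloud(C,d)
a=np.zeros(d.shape,bool);a[62:90,266:298]=1
t=P[a&(P[...,2]>29)];g=a&(im.max(2)<130);v,u=np.nonzero(g)
b=onz(C,[[u.mean(),v.mean()]],20)[0];print('pin top',t.mean(0),len(t),'disc',b)
pin=(t.mean(0)+b)/2;th=np.radians(8.6);e=np.array([np.cos(th),np.sin(th)]);l=np.array([-e[1],e[0]])
tg=pin[:2]+47*e-0.1*e-0.5*l;print(pin,tg)
plan([*tg,70],-86.16+4.8)
E
```

```text
pin top [526.90811084 222.12340955  66.59792377] 69 disc [529.57738109 221.89019267  20.        ]
[528.24274597 222.00680111  43.29896188] [574.69018791 228.52563052]
t 6.85 tcp [421.3 217.8 200. ] yaw -86.13 zaxis [-1.2e-03 -5.0e-04 -1.0e+00] F [-0.2 -0.2 -2.6] w 13.9
shift cm [ -0.035 -15.392  12.981] az -4.77
```

```bash
python3 -m inch '[{"tx":0,"ty":-2,"tz":0,"ax":0,"ay":0,"az":0,"jaw":0},{"tx":0,"ty":-4,"tz":1,"ax":0,"ay":0,"az":0,"jaw":0},{"tx":0,"ty":-4.5,"tz":2,"ax":0,"ay":0,"az":0,"jaw":0},{"tx":-0.02,"ty":-3,"tz":3,"ax":0,"ay":0,"az":0,"jaw":0},{"tx":0,"ty":-2.04,"tz":3,"ax":0,"ay":0,"az":0,"jaw":0},{"tx":0,"ty":0,"tz":2.5,"ax":0,"ay":0,"az":-2.4,"jaw":0},{"tx":0,"ty":0,"tz":1.5,"ax":0,"ay":0,"az":-2.4,"jaw":0},{"tx":0,"ty":0,"tz":0,"ax":0,"ay":0,"az":0,"jaw":0},{"tx":0,"ty":0,"tz":0,"ax":0,"ay":0,"az":0,"jaw":0}]'
python3 - <<'E'
from h import *
plan([576.15,228.3,70],-86.16+4.8)
im,d=viewer.get_image('wrist');C=cam('wrist');np.savez('w4.npz',im=im,d=d,**{f'c{i}':c for i,c in enumerate(C)})
im2,d2=viewer.get_image('top');np.savez('t4.npz',im=im2,d=d2)
im3,d3=viewer.get_image('scene');c=im3[190:350,350:510];save('v4.png',np.hstack([cv2.resize(im,(400,300)),cv2.resize(c,(300,300))]))
E
```

```text
t: 7.98
ee_pos: [577.1, 229.2, 71.1]
orientation: [-2.383, 2.046, -0.0]
ft_force: [0.6, 0.2, -1.7]
width: 13.9
t 7.97 tcp [577.1 229.2  71.1] yaw -81.29 zaxis [ 6.e-04  2.e-04 -1.e+00] F [ 0.6  0.2 -1.7] w 13.9
shift cm [0.076 0.103 0.113] az 0.07
```

View pics/v4.png

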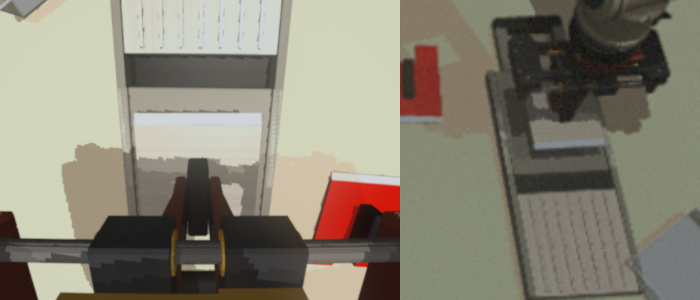

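The held blade hovers over the bed, between the rails, with its cutting edge (row 118 of the left view) facing the ribbed board. I'll check its position relative to the rails.

```bash
python3 - <<'E'
from h import *
z=np.load('w4.npz');im,d=z['im'],z['d'];C=tuple(z[f'c{i}'] for i in range(4));P=cloud(C,d)
def fit(p):
    a=cv2.fitLine(p.astype(np.float32),cv2.DIST_HUBER,0,.01,.01).ravel();return np.degrees(np.arctan(a[1]/a[0])),a[2:]
e=[[],[],[],[]]
for r in range(60,235,2):
    Z=P[r,:,2];c=np.nonzero((Z>13)&(Z<50)&(np.abs(np.arange(560)-278)<140))[0]
    if 60<r<205: e[0].append(P[r,c.min()]);e[1].append(P[r,c.max()])
    if r>172 and r<215:
        c=np.nonzero((Z>63)&(Z<75)&(np.abs(np.arange(560)-278)<120))[0]
        e[2].append(P[r,c.min()]);e[3].append(P[r,c.max()])
th=np.radians(8.6);E=np.array([np.cos(th),np.sin(th)]);l=np.array([-E[1],E[0]])
for n,k in zip(('railL','railR','plL','plR'),e):
    k=np.array(k);f=fit(k[:,:2]);print(n,'yaw',f[0],'lat',np.median((k[:,:2]-[529.7,221.8])@l),'z',np.median(k[:,2]))
F=np.array([P[150:185,c][np.nonzero(P[150:185,c,2]>55)[0].min()] for c in range(200,360,3)]);print('front',fit(F[:,:2])[0],np.median((F[:,:2]-[529.7,221.8])@E),np.median(F[:,2]))
# board rear edge of ramp etc: profile on centre
for r in range(20,165,8): q=P[r,275:285].mean(0);print(r,np.round((q[:2]-[529.7,221.8])@E,0),np.round(q[2]),end='; ')
E
```

```text
railL yaw 8.628931 lat 69.29239569497182 z 23.949177823596585
railR yaw 8.321794 lat -71.4981119107851 z 23.94446070242327
plL yaw 8.992725 lat 45.812184134059585 z 67.49415486165648
plR yaw 8.311693 lat -43.89172813806603 z 67.52893992148891
front -81.45983 104.16448356911151 63.00039589194831
20 176.0 23.0; 28 172.0 23.0; 36 168.0 23.0; 44 163.0 24.0; 52 159.0 24.0; 60 155.0 24.0; 68 151.0 23.0; 76 147.0 12.0; 84 143.0 7.0; 92 138.0 6.0; 100 133.0 7.0; 108 128.0 7.0; 116 123.0 7.0; 124 119.0 20.0; 132 114.0 21.0; 140 111.0 42.0; 148 104.0 21.0; 156 99.0 20.0; 164 101.0 65.0;
```

```bash
python3 -m inch '[{"tx":0.16,"ty":0.1,"tz":1.2,"ax":0,"ay":0,"az":0.1,"jaw":0},{"tx":0,"ty":0,"tz":1.2,"ax":0,"ay":0,"az":0,"jaw":0},{"tx":0,"ty":0,"tz":0.8,"ax":0,"ay":0,"az":0,"jaw":0},{"tx":0,"ty":0,"tz":0.4,"ax":0,"ay":0,"az":0,"jaw":0},{"tx":0,"ty":0,"tz":0,"ax":0,"ay":0,"az":0,"jaw":0},{"tx":0,"ty":0,"tz":0,"ax":0,"ay":0,"az":0,"jaw":0},{"tx":0,"ty":0,"tz":0,"ax":0,"ay":0,"az":0,"jaw":0}]'
python3 - <<'E'
from h import *
plan([575.2,226.9,28.8],-81.5)
E
```

```text
t: 9.0
ee_pos: [576.2, 227.4, 35.0]
orientation: [-2.383, 2.046, -0.001]
ft_force: [0.3, 0.6, -3.3]
width: 13.8
t 9.0 tcp [576.2 227.4  35. ] yaw -81.31 zaxis [ 6.e-04  2.e-04 -1.e+00] F [ 0.3  0.6 -3.3] w 13.8
shift cm [0.036 0.112 0.624] az 0.19
```

```bash
python3 -m inch '[{"tx":0.03,"ty":0.08,"tz":0.2,"ax":0,"ay":0,"az":0.1,"jaw":0},{"tx":0,"ty":0,"tz":0.2,"ax":0,"ay":0,"az":0,"jaw":0},{"tx":0,"ty":0,"tz":0.12,"ax":0,"ay":0,"az":0,"jaw":0},{"tx":0,"ty":0,"tz":0.05,"ax":0,"ay":0,"az":0,"jaw":0},{"tx":0,"ty":0,"tz":0,"ax":0,"ay":0,"az":0,"jaw":0},{"tx":0,"ty":0,"tz":0,"ax":0,"ay":0,"az":0,"jaw":0}]'
python3 - <<'E'
from h import *
plan([575.2,226.9,28.6],-81.5)
E
```

```text
t: 9.75
ee_pos: [575.1, 226.8, 29.4]
orientation: [2.381, -2.049, -0.0]
ft_force: [-3.4, -1.2, 5.8]
width: 13.6
t 9.75 tcp [575.1 226.8  29.4] yaw -81.41 zaxis [-2.e-04 -1.e-04 -1.e+00] F [-3.4 -1.2  5.8] w 13.6
shift cm [-0.004 -0.008  0.077] az 0.09
```

Contact: the upward force is 5.8 N at TCP z 29.4, against about 29.2 expected. I'll release it, back straight up and check.

```bash
python3 -m inch '[{"tx":0,"ty":0,"tz":0,"ax":0,"ay":0,"az":0,"jaw":0.35},{"tx":0,"ty":0,"tz":0,"ax":0,"ay":0,"az":0,"jaw":0.35},{"tx":0,"ty":0,"tz":0,"ax":0,"ay":0,"az":0,"jaw":0.35},{"tx":0,"ty":0,"tz":-1.5,"ax":0,"ay":0,"az":0,"jaw":0.35},{"tx":0,"ty":0,"tz":-4,"ax":0,"ay":0,"az":0,"jaw":0.35},{"tx":0,"ty":0,"tz":-5,"ax":0,"ay":0,"az":0,"jaw":0.35},{"tx":0,"ty":2,"tz":-5,"ax":0,"ay":0,"az":0,"jaw":0.35},{"tx":0,"ty":5,"tz":-2,"ax":0,"ay":0,"az":0,"jaw":0.35},{"tx":0,"ty":5,"tz":0,"ax":0,"ay":0,"az":0,"jaw":0.35},{"tx":0,"ty":3,"tz":0,"ax":0,"ay":0,"az":0,"jaw":0.35},{"tx":0,"ty":0,"tz":0,"ax":0,"ay":0,"az":0,"jaw":0.35},{"tx":0,"ty":0,"tz":0,"ax":0,"ay":0,"az":0,"jaw":0.35}]'
python3 - <<'E'
from h import *
plan([575.2,226.9,28.6],-81.5)
im,d=viewer.get_image('wrist');C=cam('wrist');np.savez('w5.npz',im=im,d=d,**{f'c{i}':c for i,c in enumerate(C)})
save('v5.png',im)
E
```

```text
t: 11.25
ee_pos: [428.4, 205.0, 204.9]
orientation: [-2.38, 2.047, -0.002]
ft_force: [-0.2, 0.7, 0.4]
width: 30.8
t 11.25 tcp [428.4 205.  204.9] yaw -81.4 zaxis [ 2.3e-03  9.0e-04 -1.0e+00] F [-0.2  0.7  0.4] w 30.8
shift cm [  0.04  -14.804  17.67 ] az 0.1
```

View pics/v5.png

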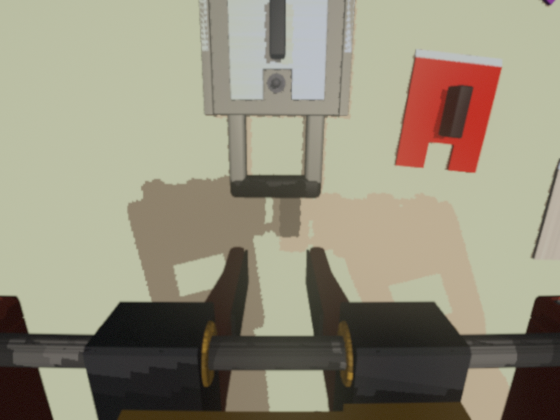

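The blade is seated: the notch spans about columns 263–293 and rows 69–100, with the pin at (276,83) inside it. I'll measure the residuals.

```bash
python3 - <<'E'
from h import *
z=np.load('w5.npz');im,d=z['im'],z['d'];C=tuple(z[f'c{i}'] for i in range(4));P=cloud(C,d)
b=im[:,:,2].astype(int);r0=im[:,:,0].astype(int)
pl=((b-r0)>8)&(b>150)
th=np.radians(8.5);E=np.array([np.cos(th),np.sin(th)]);l=np.array([-E[1],E[0]])
a=np.zeros(d.shape,bool);a[68:100,262:293]=1
v,u=np.nonzero(a&(r0<130)&~pl);pin=onz(C,[[u.mean(),v.mean()]],20)[0][:2]
t=P[a&(P[...,2]>29)&(P[...,2]<37)];print('pin disc',u.mean(),v.mean(),pin,len(u),'top',t.mean(0),len(t))
def fit(p):
    q=cv2.fitLine(p.astype(np.float32),cv2.DIST_HUBER,0,.01,.01).ravel();return round(float(np.degrees(np.arctan(q[1]/q[0]))),2)
ed={k:[] for k in('oL','nL','nR','oR')}
for r in range(74,98,2):
    c=np.nonzero(pl[r,215:345])[0]+215;A=c[c<276];B=c[c>276]
    for k,x in zip(ed,(A.min()-.5,A.max()+.5,B.min()-.5,B.max()+.5)): ed[k].append(onz(C,[[x,r]],25.5)[0])
for k,x in ed.items():
    x=np.array(x)[:,:2];print(k,'lat vs pin',np.round(np.median((x-pin)@l),1),fit(x))
for nm,cs,f in(('notch end',range(268,288,2),0),('back L',range(236,258,3),1),('back R',range(299,322,3),1)):
    x=np.array([onz(C,[[c,np.nonzero(pl[40:110,c])[0].max()+40.5]],25.5)[0] for c in cs if pl[40:110,c].any()])[:,:2];print(nm,np.round(np.median((x-pin)@E),1),fit(x))
L=np.array([[P[r,c] for c in [np.nonzero((P[r,180:385,2]>13)&(P[r,180:385,2]<60))[0]+180] for c in (c.min(),c.max())] for r in range(3,100)])
print('rails',fit(L[:,0,:2]),fit(L[:,1,:2]),'lat',np.median((L[:,0,:2]-pin)@l),np.median((L[:,1,:2]-pin)@l))
s=pl[:60];q=P[:60][s];print('plate z left/right',np.median(P[10:90,235:255,2]),np.median(P[10:90,300:320,2]),[round(float(np.median(P[k:k+10,300:320,2])),1) for k in(0,40,85)])
E
```

```text
pin disc 276.0586206896552 82.32068965517242 [529.71804707 221.39700771] 290 top [529.33740258 221.69644618  32.56728196] 61Traceback (most recent call last):
  File "<stdin>", line 14, in <module>
    return umr_minimum(a, axis, None, out, keepdims, initial, where)
ValueError: zero-size array to reduction operation minimum which has no identity
```

```bash
python3 - <<'E'
from h import *
z=np.load('w5.npz');im,d=z['im'],z['d'];C=tuple(z[f'c{i}'] for i in range(4));P=cloud(C,d)
print(im[90,225:335:5].tolist());b=im[:,:,2].astype(int);g=cv2.GaussianBlur(im[:,:,2],(3,3),0).astype(int)
pl=g>(np.median(b[90,238:256])+np.median(b[95,266:288]))/2
th=np.radians(8.5);E=np.array([np.cos(th),np.sin(th)]);l=np.array([-E[1],E[0]]);pin=np.array([529.6,221.5])
def fit(p):
    q=cv2.fitLine(p.astype(np.float32),cv2.DIST_HUBER,0,.01,.01).ravel();return round(float(np.degrees(np.arctan(q[1]/q[0]))),2)
ed={k:[] for k in('oL','nL','nR','oR')}
for r in range(74,96,2):
    c=np.nonzero(pl[r,222:334])[0]+222;A=c[c<272];B=c[c>282]
    for k,x in zip(ed,(A.min()-.5,A.max()+.5,B.min()-.5,B.max()+.5)): ed[k].append(onz(C,[[x,r]],25.5)[0])
for k,x in ed.items():
    x=np.array(x)[:,:2];print(k,np.round(np.median((x-pin)@l),1),fit(x))
for nm,cs in(('notch end',range(270,284,2)),('back L',range(236,258,3)),('back R',range(299,322,3))):
    x=np.array([onz(C,[[c,np.nonzero(pl[55:108,c])[0].max()+55.5]],25.5)[0] for c in cs])[:,:2];print(nm,np.round(np.median((x-pin)@E),1),fit(x))
L=np.array([[P[r,c] for cc in [np.nonzero((P[r,180:385,2]>13)&(P[r,180:385,2]<60))[0]+180] for c in (cc.min(),cc.max())] for r in range(3,100)])
print('rails',fit(L[:,0,:2]),fit(L[:,1,:2]),'lat',np.median((L[:,0,:2]-pin)@l),np.median((L[:,1,:2]-pin)@l))
print('plate z',[(round(float(np.median(P[k:k+10,236:256,2])),1),round(float(np.median(P[k:k+10,300:320,2])),1)) for k in(0,40,85)])
E
```

```text
[[150, 146, 133], [163, 164, 152], [187, 191, 182], [188, 192, 183], [186, 191, 183], [187, 191, 184], [187, 191, 185], [187, 192, 187], [150, 145, 132], [130, 127, 118], [115, 111, 109], [118, 115, 112], [155, 150, 138], [126, 123, 112], [186, 191, 194], [187, 192, 195], [187, 191, 195], [187, 192, 196], [187, 192, 196], [187, 191, 196], [161, 158, 147], [160, 155, 141]]
oL 43.6 8.34
nL 12.8 7.93
nR -14.9 9.27
oR -46.4 9.16
notch end 13.0 -84.31
back L -15.0 -81.53
back R -15.8 -80.65
rails 8.72 8.57 lat 70.05868479296288 -70.539101216796
plate z [(24.9, 24.9), (24.9, 25.0), (24.9, 25.0)]
```

```bash
python3 -c "
from h import *
print(get_obs()['t']); print(ctrl.close_job())"
```

```text
11.3
the job is handed in; nothing more can be done
None
```

The straight notched blade is fitted in the slicer. I gripped it by its fin, carried it over the bed, lowered it until it touched (about 6 N upward), let go and backed straight up. I handed in at 11.3 s.

**Last checks, from the wrist camera:**
- **Flat:** the plate's top is at 24.9–25.0 mm everywhere I measured, which is the expected 20 + 5 mm.
- **Position:** the pin is inside the notch. Measured against it, the blade sits about 1.2 mm to one side and 1.2 mm back of nominal, with about 10 mm of clearance each way. The camera calibration is only good to about 2 mm, so these offsets may be partly measurement error.
- **Square:** the blade's edges average about 8.7° and the slicer's rails about 8.65°. Individual edges scatter by about ±0.7°. The notch's short inner edge read about 3° off that, which I put down to its short length.
- **Facing:** in the hover view just before lowering, the cutting edge faced the ribbed board.
- **Robot clear:** the gripper is open and well away, with about 0 N on the wrist.

I never went near the toothed insert or the look-alikes. I did not re-measure the toothed insert at the end.

My first two moves were refused because the rows left out some keys; the arm did not move on those.

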